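# Release a honing plate and stand it up to dry

## Task

Pull back the sprung collar of the quick-release holder so that the honing plate comes unlocked, draw the plate out of the holder, and stand it upright on one of its long thin edges on the cork mat, the whole edge on the mat, so both faces can dry. Set it down rather than letting it drop, and leave the chisel, the sanding block and the masking tape where they are.

Things in the scene. Friction and masses are not known exactly. Their poses are not given: they have to be found in the camera images.
- holder: Fixed grey quick-release holder; origin on the bench under the mouth of its socket, z up. Its level axis runs along its x, 65 mm above the bench; the mouth faces -x (roughly to the robot), the plate is drawn out along -x. Base 122 x 66 x 12 mm (x -5 to 117). Square steel tube, 20 mm outside, bore 13.2 mm, from x = 0 back to a fixed post (x 68 to 108 mm, 40 mm wide, 90 mm high).
- holder_mouth (a point): Centre of the socket's mouth, on the axis, 65 mm above the bench; axes as the holder's. With the collar forward the plate is locked here; with it back a damped spring pin in the socket pushes the plate about 9 mm out within half a second, and its shank stays loosely in the socket, not falling out.
- collar_grip (a point): On the holder's axis, mid-length of the collar's grip; moves with the collar; axes as the holder's. The collar is a dark steel sleeve round the tube: ribbed grip 36 mm in diameter, 28 mm long (14 mm each way along x from here), then behind it (+x) a rim 43 mm in diameter, 6 mm wide. 35 mm free height under the grip, above the base.
- collar (a joint): Collar travel along the holder's +x, away from the plate (m): 0 = forward, locked; stop at 0.016; unlocks at about 0.006 to 0.008. Spring 4 N at 0, 8 N at the stop, lock friction up to 5 N more. Let go after the plate has popped out, it springs only to about 0.0055, pinching the shank without locking: drawing then takes 5 to 10 N. With the shank out it springs home to 0.
- plate: Loose double-sided honing plate, grey with steel faces: slab 90 mm long (x), 14 thick (y), 50 high (z), about 0.12 kg; origin in the slab's middle. Locked, it stands on edge (z up, x along the holder's x, drooping up to 3 degrees), origin 60 mm before the mouth. Pinch it across its thickness from above. Stood on a long edge, its origin is 25 mm above the support and the shank touches nothing.
- plate_front (a point): Middle of the slab's free end (45 mm along the plate's -x); axes as the plate's.
- plate_back (a point): Middle of the slab's shank end (45 mm along the plate's +x), 15 mm in front of the mouth when locked; axes as the plate's. The shank starts here with a foot 6 mm long, 14 x 22 mm (y, z).
- shank_end (a point): Tip of the plate's steel shank, 12 mm square, 105 mm along the plate's +x from its origin; 45 mm deep in the socket when locked. Axes as the plate's.
- mat: Cork mat fixed to the bench, 160 mm (its x) by 140 mm (its y), 6 mm thick; origin at the centre of its underside. To the left or right of the holder.
- chisel0: Bystander: loose chisel with orange handle, 251 x 28 x 28 mm.
- sand_block: Bystander: loose sanding block, 63 x 101 x 34 mm.
- masking_tape: Bystander: loose roll of masking tape, 104 mm in diameter, 25 mm high.
Mind the look-alikes: they are no part of the job. There is more than one size of the plate; the one meant has the size given above.

How it is judged:
On the way, in this order (a step that is already met when the one before it is completed fails the run):
1. the collar is pulled back at least 4.5 mm (value of joint collar above 0.0045 m), for 0.1 s.
2. the plate's shank is drawn wholly out of the holder, and the collar is forward again (x of shank_end in the frame of holder_mouth below -0.002 m and value of joint collar below 0.002 m), for 0.1 s.
At the end, for the whole second after the job is handed in: The plate stands on one of its long thin edges on the cork mat, upright and level within about 4.5 degrees, both ends of its slab over the mat (the shank may overhang), released and at rest; the holder's collar is forward within 2 mm (x of plate_front in the frame of mat between -0.08 and 0.08 m and y of plate_front in the frame of mat between -0.07 and 0.07 m and x of plate_back in the frame of mat between -0.08 and 0.08 m and y of plate_back in the frame of mat between -0.07 and 0.07 m and angle between plate's own x axis and vertical between 1.49 and 1.65 rad and angle between plate's own y axis and vertical between 1.49 and 1.65 rad and height (world z) of plate between 0.027 and 0.037 m and contact force between plate and mat above 0.2 N and linear speed of plate below 0.02 m/s and angular speed of plate below 0.1 rad/s and value of joint collar below 0.002 m); the robot touches nothing.
It fails at once if a bystander (chisel, sanding block, masking tape) is moved more than 25 mm (distance of any of chisel0, sand_block, masking_tape from where it was at the start of the episode above 0.025 m).
It fails at once if the plate, out of the holder, is let go with its middle more than 50 mm above the bench (20 mm too high) (x of shank_end in the frame of holder_mouth below -0.002 m and height (world z) of plate above 0.05 m and contact force between the fingers and plate below 0.05 N).
It also fails if it takes over 56 s, if anything falls off the work surface, if the arm or the gripper's body presses on something with over 40 N, if the wrist force passes 120 N, or if a joint passes its speed limit or range.

## Robot

A 7-joint arm with a two-finger parallel gripper is mounted at the origin on a cart in front of the work surface, level with it; the furniture and walls round the work are solid. World frame = base frame: x ahead of the robot, y to its left, z up, the work surface at z = 0. Lengths are in m, angles in rad, forces in N, time in s.
With the tool pointing down it reaches from about 0.425 to 0.975 m from the base axis. Payload 16.7 kg.
Tool frame: the origin (TCP) lies on the mounting face of the last link; the fingertips stand 173 mm ahead of it and the grasp point (between the pads) lies 155 mm ahead of it; z points along the fingers, y is the line along which they close (so a half turn about z gives the same grasp; the last joint's range is limited). The gripper opens to 85 mm and grips with 20 to 120 N. Pads are 22 mm wide; open, the fingers measure 114 mm over their backs; the gripper's body (76 mm by 85 mm) begins 54 mm behind the grasp point. The pads swing forward as they close: fully open they stand 13 mm farther back than shut.
Start: joints at [-1.276, 0.426, 0.074, 1.606, -0.034, 1.111, -0.067], TCP at [0.29, 0.609, 0.405] pointing down, gripper open.
Joint ranges: [-2.85, 2.85], [-0.5, 2.14], [-1.23, 1.37], [0.21, 2.46], [-1.02, 4.16], [0.16, 2.05], [-2.73, 2.73]. Speed limits (rad/s): [1.89, 1.89, 2.39, 2.39, 3.01, 3.01, 3.01].

## Interface

Orientations are given as a unit quaternion [w, x, y, z].
In Python, from rig import manip gives the robot as it stands. The module is installed in compiled form; this text tells all that it offers.
- The arm moves only by the shell command python3 -m inch 'ROWS' [OPENING]. ROWS is text: rows parted by semicolons, each of 6 numbers parted by spaces: the shift along the tool's x, y, z in mm, then the turn, a rotation vector about the tool's x, y, z in degrees. A call has 1 to 5 rows; each row shifts and turns the commanded pose from where the row before left it, along the tool's axes as they then stand; what a row does not reach is not made up. A row lasts 1/10 s, in which the tool goes at most 50 mm and 8.59 degrees, less where a joint would pass 70% of its speed; a pose out of reach is approached as far as the arm can. A call with a gripper value outside its range is refused whole. OPENING is the finger opening in mm, from 0 to 85.4, set as the call begins (- or left out, the last holds). The fingers move at their own pace and stop on an object; the grip force is fixed at half the most. Time passes only in rows, so rows that do not move let the fingers close. It gives the time, the measured TCP pose, the force, the opening and the grip force at its end, in the units of the state.
- manip.read_state(): the state, without advancing time (a new reading comes with each control period).
- manip.get_image(name): name is "side" or "top"; returns the picture (420x560x3 uint8, red, green, blue); there is no depth.
- manip.get_calibration(name): a dict with "intrinsics" (3x3 intrinsics, pixels), "xyz" and "attitude" of the camera in the world. Camera axes: x right, y up, looking along -z (the intrinsics and any distortion apply to the point x, -y, -z); pixel columns grow to the right and rows downward; lengths in m; the calibration is good to about 2 mm. A picture is of the moment at which its call begins. get_calibration takes no time and is no camera call.
- manip.close_job(): hands the job in; it is judged then, once.
The state is a dict: "time": time; "q": joint angles; "qvel": joint speeds; "joint_efforts": joint torques, N m; "position": TCP position; "ee_rot": TCP orientation; "ft_force": force on the tool from outside, world axes, zero at the start; "ft_torque": the same for the moment, N m; "gripper_width": finger opening in m; "grip_force": force on a finger pad.
Only numpy, scipy, OpenCV 4.12 (cv2) and the standard library are available. Lean on these libraries where they do the work, as an engineer would, in place of code of your own. Each camera call takes 0.05 s, during which the arm holds its last target. There are 200 camera calls.

## Working session

There is one attempt and no reset: what is moved stays moved. The work goes in short steps, Python scripts to look and compute and a shell command to move; the robot and the scene stay as the last step left them, time stands still between calls to the robot, and variables do not carry over. Pictures are saved under pics/ and viewed, at most 10 in all, crops included, and the job is handed in when it is done.

```bash
mkdir -p pics
cat > h.py <<'E'
import numpy as np, cv2
from rig import manip
from scipy.spatial.transform import Rotation as R
def rot(q): return R.from_quat([q[1],q[2],q[3],q[0]]).as_matrix()
def cal(n):
    c=manip.get_calibration(n); a=np.array(c["attitude"],float)
    M=a if a.shape==(3,3) else rot(a)
    return np.array(c["intrinsics"]),np.array(c["xyz"]),M
def ray(n,px):
    K,o,M=cal(n); p=np.linalg.inv(K)@[px[0],px[1],1]; d=M@[p[0],-p[1],-p[2]]; return o,d/np.linalg.norm(d)
def plane(n,px,z):
    o,d=ray(n,px); return o+d*(z-o[2])/d[2]
def proj(n,P):
    K,o,M=cal(n); v=M.T@(np.array(P)-o); u=K@[v[0],-v[1],-v[2]]; return u[:2]/u[2]
def tri(a,pa,b,pb):
    o1,d1=ray(a,pa);o2,d2=ray(b,pb)
    s=np.linalg.lstsq(np.c_[d1,-d2],o2-o1,rcond=None)[0]
    p,q=o1+s[0]*d1,o2+s[1]*d2; return (p+q)/2,np.linalg.norm(p-q)
def tool():
    s=manip.read_state(); return np.array(s["position"]),rot(s["ee_rot"]),s
def snap(n,f,crop=None,k=1):
    im=manip.get_image(n); b=im[:,:,::-1].copy(); cv2.imwrite(f"pics/full_{f}",b)
    if crop: x0,y0,x1,y1=crop; b=cv2.resize(b[y0:y1,x0:x1],None,fx=k,fy=k,interpolation=cv2.INTER_CUBIC)
    cv2.imwrite("pics/"+f,b); return im
E
python3 - <<'E'
from h import *
np.set_printoptions(precision=4,suppress=True)
for n in("side","top"):
    snap(n,n+"0.png"); print(manip.get_calibration(n))
print(tool()[:2])
E
```

```text
{'intrinsics': array([[497.5232,   0.    , 276.4498],
       [  0.    , 497.5232, 211.1199],
       [  0.    ,   0.    ,   1.    ]]), 'xyz': array([0.3946, 1.2107, 0.6681]), 'attitude': array([-0.0453, -0.0244,  0.5323,  0.845 ])}
{'intrinsics': array([[406.7935,   0.    , 282.7051],
       [  0.    , 406.7935, 213.323 ],
       [  0.    ,   0.    ,   1.    ]]), 'xyz': array([0.2905, 0.0055, 1.2907]), 'attitude': array([-0.6746, -0.0708,  0.0731,  0.7312])}
(array([0.2904, 0.6092, 0.4041]), array([[-0.9027,  0.4303, -0.0004],
       [ 0.4303,  0.9027, -0.0011],
       [-0.0001, -0.0012, -1.    ]]))
```

View pics/top0.png

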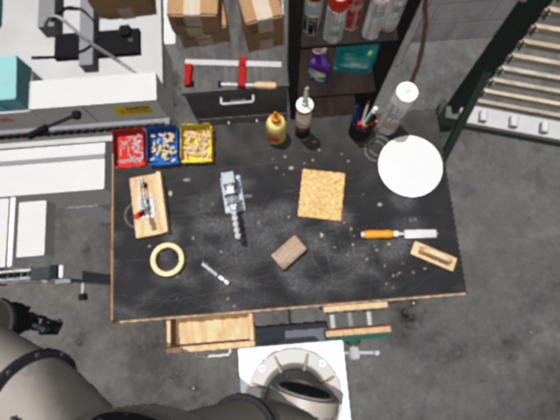

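View pics/side0.png

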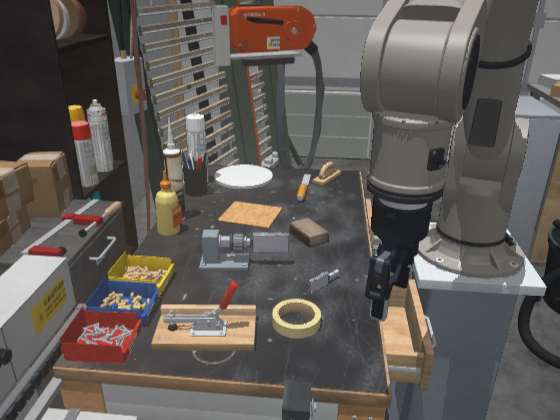

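The top view shows the holder at about (231,190), with the plate reaching down to (239,237). The mat is at (322,194), the sanding block at (289,252), the tape at (167,260) and the chisel at (398,234). In the side view the holder is at (225,247), the plate at (270,243) and the mat at (251,214). Next I'll zoom in on both.

Run:
```python
from h import *
a=cv2.imread("pics/top0.png")[160:250,200:350]; b=cv2.imread("pics/side0.png")[190:280,190:340]
cv2.imwrite("pics/z1.png",np.vstack([cv2.resize(x,(500*1,300),interpolation=cv2.INTER_CUBIC) for x in (a,b)]))
```

```text
(no output)
```

View pics/z1.png

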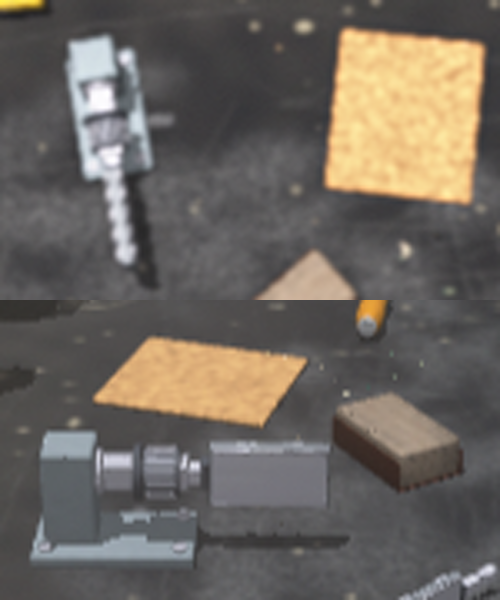

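Run:
```python
from h import *
np.set_printoptions(precision=4,suppress=True)
im=cv2.imread("pics/top0.png"); hsv=cv2.cvtColor(im,cv2.COLOR_BGR2HSV)
m=cv2.inRange(hsv,(8,90,120),(25,255,255)); m[:, :285]=0;m[:,360:]=0;m[:160]=0;m[230:]=0
c=max(cv2.findContours(m,0,2)[0],key=cv2.contourArea); bx=cv2.boxPoints(cv2.minAreaRect(c))
P=np.array([plane("top",p,.006) for p in bx]); print("mat",P,P.mean(0),[np.linalg.norm(P[i]-P[i-1]) for i in range(4)])
T=lambda x,y:(200+x*.3,160+y*.3); S=lambda x,y:(190+x*.3,190+(y-300)*.3)
for nm,p,z in[("pf",(125,263),.09),("pb",(111,174),.09),("baseFL",(80,181),.012),("baseFR",(152,168),.012),("baseBL",(66,48),.012),("postBL",(68,40),.09),("postBR",(112,36),.09),("postFR",(115,78),.09),("postFL",(73,84),.09)]:
    print(nm,plane("top",T(*p),z))
for nm,a,b in[("pf",(125,263),(328,445)),("pb",(111,174),(210,445)),("baseFR",(152,168),(195,513)),("baseFL",(80,181),(195,562)),("postFL",(73,84),(97,435)),("postBL",(68,40),(42,437))]:
    print(nm,*tri("top",T(*a),"side",S(*b)))
```

```text
mat [[ 0.5426 -0.0519  0.006 ]
 [ 0.7048 -0.0834  0.006 ]
 [ 0.6765 -0.2277  0.006 ]
 [ 0.5154 -0.1926  0.006 ]] [ 0.6098 -0.1389  0.006 ] [np.float64(0.14336519189132438), np.float64(0.1653076728853958), np.float64(0.14698604391404443), np.float64(0.1648477551151982)]
pf [0.4719 0.1319 0.09  ]
pb [0.554  0.1399 0.09  ]
baseFL [0.5667 0.1788 0.012 ]
baseFR [0.5739 0.1089 0.012 ]
baseBL [0.7012 0.1858 0.012 ]
postBL [0.6837 0.1726 0.09  ]
postBR [0.6842 0.1318 0.09  ]
postFR [0.6438 0.1313 0.09  ]
postFL [0.6412 0.17   0.09  ]
pf [0.4721 0.132  0.0892] 7.648345592698179e-05
pb [0.5568 0.1403 0.0878] 0.0043747300596241
baseFR [0.5753 0.109  0.0104] 0.002072400134497383
baseFL [0.5662 0.179  0.0106] 0.0015117912175498355
postFL [0.6368 0.1679 0.1062] 0.0007300522538553399
postBL [0.6782 0.1705 0.1038] 0.0018536338414763636
```

Run:
```python
from h import *
np.set_printoptions(precision=4,suppress=True)
T=lambda x,y:(200+x*.3,160+y*.3); S=lambda x,y:(190+x*.3,190+(y-300)*.3)
for y in(111,118,148,166): print("top",y,plane("top",T(108,y),.083))
# side: cast onto vertical plane holding the holder axis, front surface ~ 18 mm toward +y
yaw=np.radians(5.5); ax=np.array([np.cos(yaw),np.sin(yaw),0]); n=np.array([-np.sin(yaw),np.cos(yaw),0]); m=np.array([.575,.1419,.065])
for nm,p,off in[("tubeEnd",(201,473),.010),("gripF",(180,470),.018),("gripB",(147,470),.018),("rimB",(138,470),.0215),("post",(97,470),.02),("plateB",(210,470),.007),("plateF",(328,470),.007)]:
    o,d=ray("side",S(*p)); q=o+d*(n@(m+n*off-o))/(n@d); print(nm,q,"along",(q-m)@ax)
t,Rm,_=tool()
for nm,w in[("above collar",m+ax*.03)]: print(Rm.T@(w-t)*1000)
```

```text
top 111 [0.6149 0.1402 0.083 ]
top 118 [0.6083 0.1405 0.083 ]
top 148 [0.5801 0.1421 0.083 ]
top 166 [0.5632 0.143  0.083 ]
tubeEnd [0.5643 0.1509 0.0701] along -0.009782362184237971
gripF [0.5783 0.1603 0.0769] along 0.005058785220942081
gripB [0.6024 0.1626 0.0767] along 0.029239390069889175
rimB [0.6082 0.1667 0.0786] along 0.03546335261931187
post [0.6384 0.1681 0.0774] along 0.06562170367350258
plateB [0.5581 0.1473 0.0711] along -0.016293686183744157
plateF [0.4712 0.1389 0.072 ] along -0.1035665020604737
[-483.6806 -283.493   339.4484]
```

```bash
cat > w.py <<'E'
# wanted: world xyz mm in argv -> tool-frame shift, and yaw error of tool y to holder lateral
import sys; from h import *
t,Rm,s=tool(); w=np.array([float(a) for a in sys.argv[1:4]])/1000
print("t",round(float(s["time"]),2),"pos",np.round(t*1000,1),"shift mm",np.round(Rm.T@(w-t)*1000,1),"y-yaw",np.round(np.degrees(np.arctan2(Rm[1,1],Rm[0,1])),2),"z",np.round(Rm[:,2],4),"F",np.round(s["ft_force"],1),"w",round(1000*float(s["gripper_width"]),1),"g",np.round(s["grip_force"],1))
E
python3 -m inch '-38 -23 0 0 0 0;-38 -23 0 0 0 0;-38 -23 0 0 0 0;-38 -23 0 0 0 0;-38 -23 0 0 0 0' 85
python3 -m inch '-38 -23 0 0 0 0;-38 -23 0 0 0 0;-38 -23 0 0 0 0;-38 -23 0 0 0 0;-38 -23 0 0 0 0'
python3 -m inch '0 0 0 0 0 -8;0 0 0 0 0 -8;0 0 0 0 0 -8;0 0 0 0 0 -7;0 0 0 0 0 0'
python3 w.py 592 144 300
```

```text
time: 0.6
position: [0.4131, 0.422, 0.4045]
ee_rot: [-0.0, 0.221, 0.975, -0.0]
ft_force: [0.8, 0.5, -0.3]
gripper_width: 0.0851
grip_force: 0.0
time: 1.1
position: [0.5351, 0.2364, 0.4046]
ee_rot: [-0.0, 0.221, 0.975, -0.0]
ft_force: [0.8, -0.8, 0.1]
gripper_width: 0.085
grip_force: 0.0
time: 1.6
position: [0.5345, 0.238, 0.4044]
ee_rot: [-0.0, -0.049, 0.999, -0.0]
ft_force: [0.3, 0.0, -0.0]
gripper_width: 0.0848
grip_force: 0.0
t 1.6 pos [534.5 238.  404.4] shift mm [-48.1 -99.1 104.4] y-yaw 95.63 z [-5.e-04 -2.e-04 -1.e+00] F [ 0.3  0.  -0. ] w 84.8 g 0.0
```

```bash
python3 -m inch '-16 -33 20 0 0 0;-16 -33 20 0 0 0;-16 -33 20 0 0 0;0 0 20 0 0 0;0 0 20 0 0 0'
python3 -m inch '0 0 0 0 0 0;0 0 0 0 0 0'
python3 w.py 592 144 220
python3 - <<'E'
from h import *
snap("side","s1.png"); snap("top","t1.png")
a=cv2.imread("pics/full_s1.png")[130:280,180:355]; b=cv2.imread("pics/full_t1.png")[140:260,170:310]
cv2.imwrite("pics/z2.png",np.hstack([cv2.resize(a,(420,360),interpolation=3),cv2.resize(b,(378,360)[:2],interpolation=3)]))
E
```

```text
time: 2.1
position: [0.5922, 0.1428, 0.3037]
ee_rot: [-0.0, -0.045, 0.999, -0.0]
ft_force: [0.1, 0.4, -0.6]
gripper_width: 0.085
grip_force: 0.0
time: 2.3
position: [0.5918, 0.1444, 0.3049]
ee_rot: [-0.0, -0.047, 0.999, -0.0]
ft_force: [-0.4, 1.2, -0.0]
gripper_width: 0.0847
grip_force: 0.0
t 2.3 pos [591.8 144.4 304.9] shift mm [-0.2 -0.4 84.9] y-yaw 95.4 z [-6.e-04 -4.e-04 -1.e+00] F [-0.4  1.2 -0. ] w 84.7 g 0.0
```

View pics/z2.png

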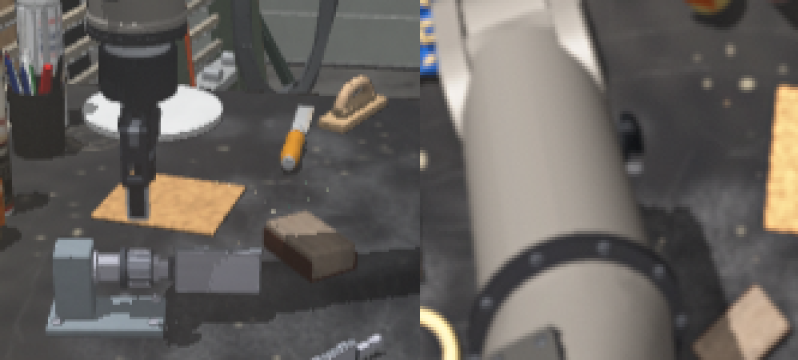

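The side view shows the fingers at crop (138,205), straight above the ribbed grip at (139,258). I'll descend and close on the collar.

```bash
python3 -m inch '0 0 30 0 0 0;0 0 30 0 0 0;0 0 20 0 0 0;0 0 7 0 0 0;0 0 0 0 0 0'
python3 w.py 592 144 220
python3 -m inch '0 0 0 0 0 0;0 0 0 0 0 0;0 0 0 0 0 0;0 0 0 0 0 0;0 0 0 0 0 0' 25
python3 -m inch '0 0 0 0 0 0;0 0 0 0 0 0;0 0 0 0 0 0;0 0 0 0 0 0;0 0 0 0 0 0'
python3 w.py 592 144 220
```

```text
time: 2.9
position: [0.5919, 0.1444, 0.2179]
ee_rot: [-0.0, -0.048, 0.999, -0.0]
ft_force: [-0.5, 0.4, -0.1]
gripper_width: 0.0846
grip_force: 0.0
t 2.9 pos [591.9 144.4 217.9] shift mm [-0.1 -0.4 -2.1] y-yaw 95.5 z [-2.e-04 -2.e-04 -1.e+00] F [-0.5  0.4 -0.1] w 84.6 g 0.0
time: 3.4
position: [0.5921, 0.1437, 0.2188]
ee_rot: [0.001, -0.048, 0.999, -0.0]
ft_force: [-2.2, -4.7, 11.8]
gripper_width: 0.0338
grip_force: 59.2
time: 3.9
position: [0.5922, 0.1437, 0.2188]
ee_rot: [0.001, -0.048, 0.999, -0.0]
ft_force: [-2.3, -3.3, 11.5]
gripper_width: 0.0337
grip_force: 59.2
t 3.9 pos [592.2 143.7 218.8] shift mm [ 0.1  0.4 -1.2] y-yaw 95.48 z [ 1.1e-03 -2.0e-04 -1.0e+00] F [-2.3 -3.3 11.5] w 33.7 g 59.2
```

```bash
python3 -m inch '-3 0 0 0 0 0;-3 0 0 0 0 0;-3 0 0 0 0 0;-3 0 0 0 0 0;-2 0 0 0 0 0'
python3 -m inch '0 0 0 0 0 0;0 0 0 0 0 0;0 0 0 0 0 0;0 0 0 0 0 0;0 0 0 0 0 0'
python3 w.py 592 144 220
python3 - <<'E'
from h import *
snap("side","s2.png",(180,180,340,280),4)
E
```

```text
time: 4.4
position: [0.6058, 0.1451, 0.2188]
ee_rot: [-0.0, -0.048, 0.999, -0.0]
ft_force: [-6.8, -3.4, 15.6]
gripper_width: 0.0338
grip_force: 59.7
time: 4.9
position: [0.6056, 0.1451, 0.2187]
ee_rot: [-0.0, -0.048, 0.999, -0.0]
ft_force: [-5.5, -4.2, 14.7]
gripper_width: 0.0336
grip_force: 59.6
t 4.9 pos [605.6 145.1 218.7] shift mm [13.7  0.2 -1.3] y-yaw 95.49 z [-1.e-04 -2.e-04 -1.e+00] F [-5.5 -4.2 14.7] w 33.6 g 59.6
```

View pics/s2.png

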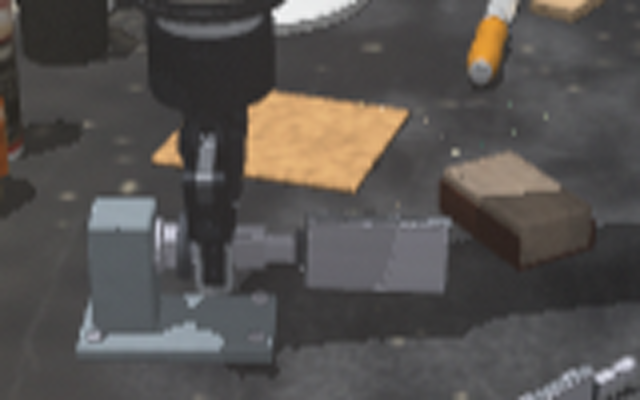

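The plate's free end has moved from full-image column 288 to 292 and there is more shank showing, so the plate has popped out. I'll release the collar, rise, and go over the plate.

```bash
python3 -m inch '0 0 0 0 0 0;0 0 0 0 0 0;0 0 0 0 0 0;0 0 0 0 0 0;0 0 0 0 0 0' 85
python3 -m inch '0 0 -20 0 0 0;0 0 -35 0 0 0;0 0 -35 0 0 0;25 0 0 0 0 0;25 0 0 0 0 0'
python3 -m inch '25 0 0 0 0 0;20 0 0 0 0 0;0 0 0 0 0 0;0 0 0 0 0 0'
python3 w.py 507 135 230
python3 - <<'E'
from h import *
snap("side","s3.png",(180,140,340,280),4)
E
```

```text
time: 5.45
position: [0.6058, 0.1456, 0.2177]
ee_rot: [0.0, -0.048, 0.999, 0.0]
ft_force: [-0.2, 0.4, -0.2]
gripper_width: 0.0851
grip_force: 0.0
time: 5.95
position: [0.5558, 0.1407, 0.3087]
ee_rot: [0.001, -0.048, 0.999, 0.0]
ft_force: [-0.9, 0.4, 0.6]
gripper_width: 0.0848
grip_force: 0.0
time: 6.35
position: [0.5113, 0.1366, 0.3081]
ee_rot: [0.0, -0.048, 0.999, 0.0]
ft_force: [0.7, 0.0, -0.4]
gripper_width: 0.0842
grip_force: 0.0
t 6.35 pos [511.3 136.6 308.1] shift mm [ 4.5 -1.2 78.1] y-yaw 95.53 z [ 7.e-04  4.e-04 -1.e+00] F [ 0.7  0.  -0.4] w 84.2 g 0.0
```

View pics/s3.png

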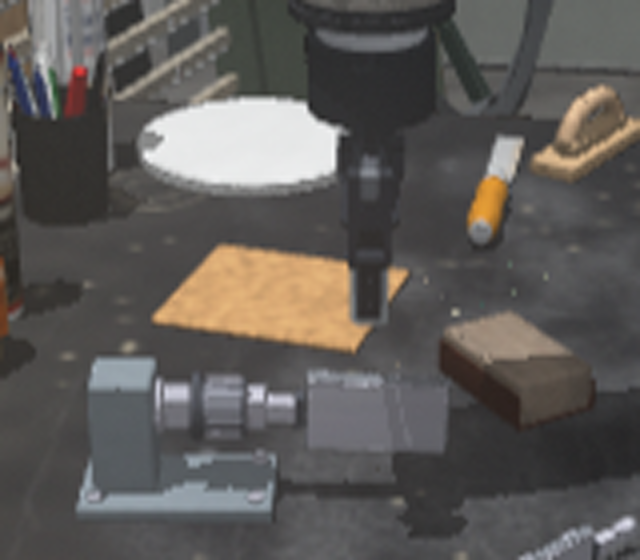

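The plate, at crop (307–448, 370–452), is level and loose in the socket, and the fingers are over its middle. I'll descend and pinch it.

```bash
python3 -m inch '4 -1 30 0 0 0;0 0 30 0 0 0;0 0 15 0 0 0;0 0 3 0 0 0;0 0 0 0 0 0'
python3 -m inch '0 0 0 0 0 0;0 0 0 0 0 0;0 0 0 0 0 0;0 0 0 0 0 0;0 0 0 0 0 0' 5
python3 -m inch '0 0 0 0 0 0;0 0 0 0 0 0;0 0 0 0 0 0'
python3 w.py 507 135 230
```

```text
time: 6.9
position: [0.5078, 0.1351, 0.2295]
ee_rot: [-0.0, -0.048, 0.999, -0.0]
ft_force: [-0.2, -0.7, 0.2]
gripper_width: 0.0849
grip_force: 0.0
time: 7.4
position: [0.5073, 0.1351, 0.23]
ee_rot: [0.0, -0.048, 0.999, 0.0]
ft_force: [-1.4, 1.5, 3.1]
gripper_width: 0.0129
grip_force: 61.8
time: 7.7
position: [0.5073, 0.1352, 0.2298]
ee_rot: [0.0, -0.048, 0.999, 0.0]
ft_force: [-1.5, 0.6, 4.7]
gripper_width: 0.013
grip_force: 61.5
t 7.7 pos [507.3 135.2 229.8] shift mm [ 0.3 -0.1 -0.2] y-yaw 95.52 z [ 1.e-04  2.e-04 -1.e+00] F [-1.5  0.6  4.7] w 13.0 g 61.5
```

```bash
python3 -m inch '4 0 0 0 0 0;6 0 0 0 0 0;6 0 0 0 0 0;6 0 0 0 0 0;6 0 0 0 0 0'
python3 -m inch '6 0 0 0 0 0;6 0 0 0 0 0;6 0 0 0 0 0;6 0 0 0 0 0;3 0 0 0 0 0'
python3 -m inch '0 0 0 0 0 0;0 0 0 0 0 0;0 0 0 0 0 0'
python3 w.py 452 129 230
python3 - <<'E'
from h import *
snap("side","s4.png",(180,140,340,280),4)
E
```

```text
time: 8.2
position: [0.4788, 0.1322, 0.2295]
ee_rot: [-0.0, -0.048, 0.999, -0.0]
ft_force: [-0.2, -0.5, -0.8]
gripper_width: 0.0133
grip_force: 60.8
time: 8.7
position: [0.4519, 0.1297, 0.2297]
ee_rot: [-0.0, -0.048, 0.999, -0.0]
ft_force: [0.2, 0.1, -1.9]
gripper_width: 0.0133
grip_force: 60.8
time: 9.0
position: [0.4527, 0.1298, 0.2297]
ee_rot: [0.0, -0.048, 0.999, 0.0]
ft_force: [-0.1, 0.0, -1.1]
gripper_width: 0.0127
grip_force: 60.8
t 9.0 pos [452.7 129.8 229.7] shift mm [ 0.8 -0.8 -0.3] y-yaw 95.51 z [ 2.e-04  0.e+00 -1.e+00] F [-0.1  0.  -1.1] w 12.7 g 60.8
```

View pics/s4.png

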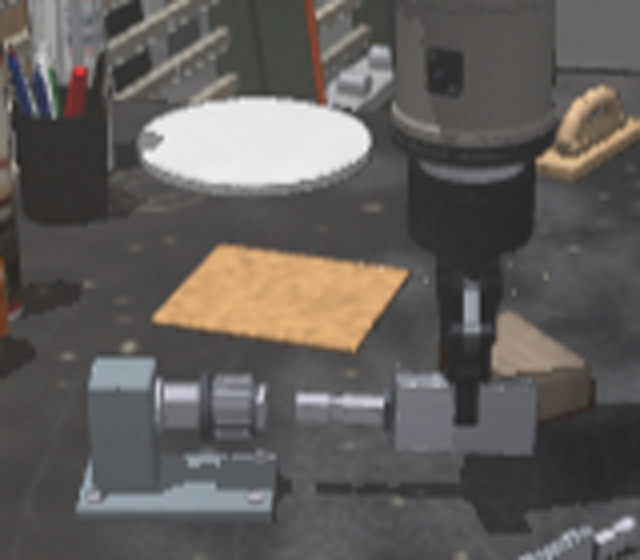

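The shank is out: its tip is at crop (297,405) and the mouth at (268,405), a clear gap, and the collar is forward again. I'll lift the plate and carry it to the mat.

```bash
python3 -m inch '0 0 -25 0 0 0;0 0 -30 0 0 0;0 0 -30 0 0 0;0 0 -15 0 0 0;0 0 0 0 0 0'
python3 -m inch '-15 -32 0 0 0 0;-20 -44 0 0 0 0;-20 -44 0 0 0 0;-20 -44 0 0 0 0;-20 -44 0 0 0 0'
python3 -m inch '-20 -44 0 0 0 0;-15 -31 0 0 0 0;0 0 0 0 0 6;0 0 0 0 0 6;0 0 0 0 0 4.5'
python3 -m inch '0 0 0 0 0 0;0 0 0 0 0 0;0 0 0 0 0 0'
python3 w.py 610 -139 250
python3 - <<'E'
from h import *
snap("side","s5.png",(180,100,340,240),4); snap("top","t5.png")
E
```

```text
time: 9.55
position: [0.4532, 0.1299, 0.3317]
ee_rot: [0.002, -0.048, 0.999, 0.001]
ft_force: [0.4, 0.7, -1.5]
gripper_width: 0.0131
grip_force: 60.7
time: 10.05
position: [0.5676, -0.0699, 0.3286]
ee_rot: [-0.001, -0.048, 0.999, -0.0]
ft_force: [0.8, -0.0, -0.9]
gripper_width: 0.013
grip_force: 60.7
time: 10.55
position: [0.6089, -0.1399, 0.3281]
ee_rot: [-0.001, 0.098, 0.995, -0.0]
ft_force: [0.3, -0.2, -0.3]
gripper_width: 0.0132
grip_force: 60.8
time: 10.85
position: [0.609, -0.1393, 0.3292]
ee_rot: [-0.0, 0.095, 0.996, -0.0]
ft_force: [0.6, 0.2, -0.9]
gripper_width: 0.0134
grip_force: 60.8
t 10.85 pos [ 609.  -139.3  329.2] shift mm [-0.9  0.5 79.2] y-yaw 79.13 z [-6.e-04 -0.e+00 -1.e+00] F [ 0.6  0.2 -0.9] w 13.4 g 60.8
```

View pics/s5.png

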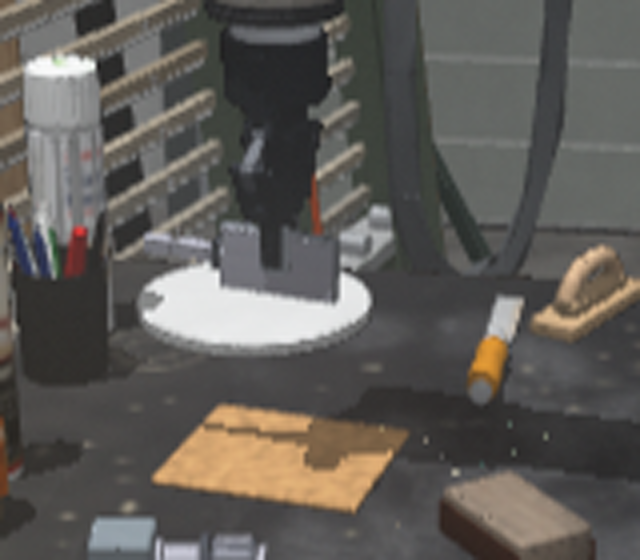

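The plate hangs level above the mat, spanning crop (220–340, 225–300), with the mat below at (280,455). I'll lower it, slowing down near contact.

```bash
python3 -m inch '0 0 25 0 0 0;0 0 30 0 0 0;0 0 30 0 0 0;0 0 25 0 0 0;0 0 12 0 0 0'
python3 -m inch '0 0 2 0 0 0;0 0 2 0 0 0;0 0 1 0 0 0;0 0 0 0 0 0;0 0 0 0 0 0'
python3 w.py 610 -139 196
python3 -m inch '0 0 1 0 0 0;0 0 1 0 0 0;0 0 0 0 0 0;0 0 0 0 0 0'
python3 w.py 610 -139 196
```

```text
time: 11.45
position: [0.6085, -0.1393, 0.2056]
ee_rot: [-0.001, 0.095, 0.995, 0.0]
ft_force: [-0.5, 0.2, -1.2]
gripper_width: 0.0131
grip_force: 60.8
time: 11.95
position: [0.6093, -0.1394, 0.2035]
ee_rot: [0.001, 0.096, 0.995, 0.0]
ft_force: [0.2, 0.0, -0.8]
gripper_width: 0.0131
grip_force: 60.8
t 11.95 pos [ 609.3 -139.4  203.5] shift mm [-0.6  0.6  7.5] y-yaw 79.02 z [ 1.1e-03 -1.0e-04 -1.0e+00] F [ 0.2  0.  -0.8] w 13.1 g 60.8
time: 12.35
position: [0.6094, -0.1395, 0.2012]
ee_rot: [0.0, 0.096, 0.995, 0.0]
ft_force: [0.8, -0.1, 5.6]
gripper_width: 0.0131
grip_force: 61.9
t 12.35 pos [ 609.4 -139.5  201.2] shift mm [-0.5  0.6  5.2] y-yaw 79.01 z [ 7.e-04  0.e+00 -1.e+00] F [ 0.8 -0.1  5.6] w 13.1 g 61.9
```

```bash
python3 -m inch '0 0 1 0 0 0;0 0 0 0 0 0;0 0 0 0 0 0'
python3 w.py 610 -139 196
python3 - <<'E'
from h import *
snap("side","s6.png",(200,150,310,250),6)
E
```

```text
time: 12.65
position: [0.6096, -0.1396, 0.2006]
ee_rot: [0.001, 0.096, 0.995, 0.0]
ft_force: [-0.0, -0.1, 11.8]
gripper_width: 0.0129
grip_force: 62.8
t 12.65 pos [ 609.6 -139.6  200.6] shift mm [-0.3  0.7  4.6] y-yaw 79.01 z [ 1.5e-03 -1.0e-04 -1.0e+00] F [-0.  -0.1 11.8] w 12.9 g 62.8
```

View pics/s6.png

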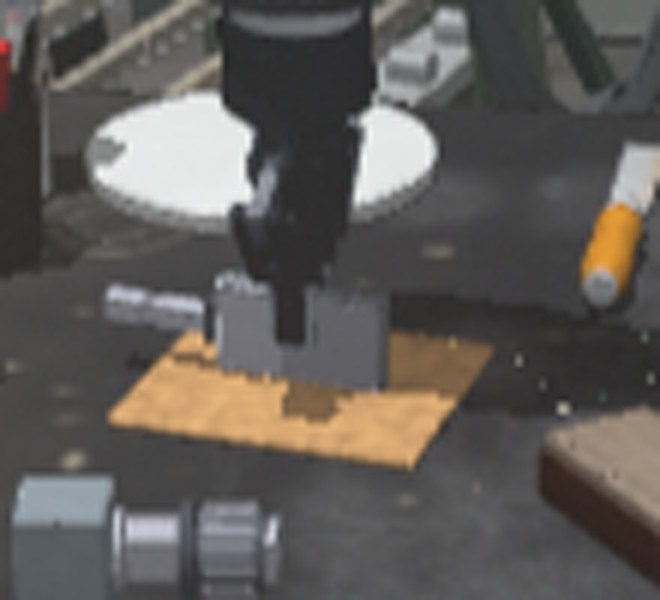

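The free-end bottom corner, at (385,392), is touching the mat. The shank-end corner at (218,368) looks about 2–3 mm high, a slight nose-down tilt. I'll level it with a small turn about tool y before releasing.

```bash
python3 -m inch '-2.7 0 0 0 1 0;-2.7 0 0 0 1 0;0 0 0 0 0 0;0 0 0 0 0 0;0 0 0 0 0 0'
python3 w.py 610 -139 196
python3 -m inch '0 0 1 0 0 0;0 0 0 0 0 0;0 0 0 0 0 0'
python3 w.py 610 -139 196; python3 -c "
from h import *;print(np.round(manip.read_state()['ft_torque'],2))"
```

```text
time: 13.2
position: [0.6144, -0.1405, 0.1996]
ee_rot: [-0.017, 0.096, 0.995, 0.002]
ft_force: [0.3, 0.3, 0.9]
gripper_width: 0.013
grip_force: 61.3
t 13.2 pos [ 614.4 -140.5  199.6] shift mm [4.5 0.6 3.8] y-yaw 79.01 z [-0.0339  0.0065 -0.9994] F [0.3 0.3 0.9] w 13.0 g 61.3
time: 13.5
position: [0.6143, -0.1406, 0.1996]
ee_rot: [-0.017, 0.096, 0.995, 0.002]
ft_force: [-4.7, 1.9, 17.6]
gripper_width: 0.0131
grip_force: 63.5
t 13.5 pos [ 614.3 -140.6  199.6] shift mm [4.4 0.7 3.7] y-yaw 79.0 z [-0.0337  0.0069 -0.9994] F [-4.7  1.9 17.6] w 13.1 g 63.5
[0.45 1.   0.01]
```

Contact is stiffer now, 17 N for 1 mm, so the whole edge is seated. I'll unload and release.

```bash
python3 -m inch '0 0 -0.7 0 0 0;0 0 0 0 0 0;0 0 0 0 0 0'
python3 -m inch '0 0 0 0 0 0;0 0 0 0 0 0;0 0 0 0 0 0;0 0 0 0 0 0' 50
python3 -m inch '0 0 -10 0 0 0;0 0 -20 0 0 0;0 0 -40 0 0 0;0 0 -40 0 0 0;0 0 -40 0 0 0'
python3 -m inch '45 0 0 0 0 0;45 0 0 0 0 0;45 0 0 0 0 0;0 0 0 0 0 0;0 0 0 0 0 0'
python3 - <<'E'
from h import *
snap("side","s7.png"); snap("top","t7.png")
a=cv2.imread("pics/full_s7.png")[170:280,190:330]; b=cv2.imread("pics/full_t7.png")[150:260,200:350]
cv2.imwrite("pics/z7.png",np.hstack([cv2.resize(x,(400,310),interpolation=3) for x in(a,b)]))
E
```

```text
time: 13.8
position: [0.6143, -0.1405, 0.1995]
ee_rot: [-0.017, 0.096, 0.995, 0.002]
ft_force: [-1.7, 0.7, 7.6]
gripper_width: 0.0129
grip_force: 62.1
time: 14.2
position: [0.6143, -0.1405, 0.1992]
ee_rot: [-0.017, 0.096, 0.995, 0.002]
ft_force: [-0.2, -0.7, -0.2]
gripper_width: 0.05
grip_force: 0.0
time: 14.7
position: [0.6193, -0.1416, 0.3516]
ee_rot: [-0.017, 0.096, 0.995, 0.002]
ft_force: [0.6, 0.2, 0.3]
gripper_width: 0.0498
grip_force: 0.0
time: 15.2
position: [0.4866, -0.1157, 0.3551]
ee_rot: [-0.017, 0.096, 0.995, 0.002]
ft_force: [-0.2, 0.2, 0.4]
gripper_width: 0.0502
grip_force: 0.0
```

View pics/z7.png

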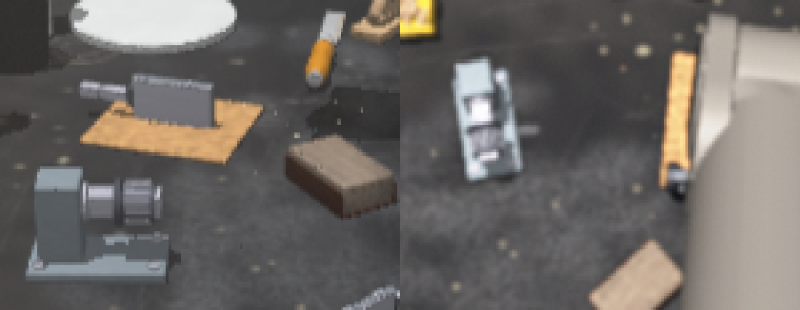

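The side view shows the plate standing on its edge on the mat, with bottom corners at about (133,118) and (214,127). The collar is forward, and the block and chisel have not moved. I'll check the slab ends numerically, then hand in.

Run:
```python
from h import *
a=np.radians(-11.8); ex=np.array([np.cos(a),np.sin(a)]); ey=np.array([-ex[1],ex[0]]); c=np.array([.6098,-.1389])
L=[]
for p in((133,118),(214,127)):
    w=plane("side",(190+p[0]*.35,170+p[1]*110/310),.006)[:2]; L.append(w); print(np.round(w,3),np.round([(w-c)@ex,(w-c)@ey],3))
print(np.linalg.norm(L[0]-L[1]))
if all(abs((w-c)@ex)<.07 and abs((w-c)@ey)<.05 for w in L): print(manip.close_job())
```

```text
[ 0.653 -0.145] [0.043 0.003]
[ 0.564 -0.133] [-0.047 -0.003]
0.08984802985258142
the job is handed in; nothing more can be done
None
```

The honing plate is out of the holder and standing upright on a long edge, with both slab ends well inside the cork mat; the collar sprang forward again, and the job is handed in, with no verdict returned.

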